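# Seat a round boxwood block in its engraving jig and clip it down

## Robot

A 7-joint arm with a two-finger parallel gripper is mounted at the origin on the work surface. World frame = base frame: x ahead of the robot, y to its left, z up, the work surface at z = 0. Lengths are in mm, angles in rad, forces in N, time in s.
With the tool pointing down it reaches from about 425 to 950 mm from the base axis. Payload 16.7 kg.
Tool frame: the origin (TCP) lies at the very end of the fingers, on their centre line; the grasp point (between the pads) lies 19 mm behind it; z points along the fingers, y is the direction in which the jaws open and shut (so a half turn about z gives the same grasp; the last joint's range is limited). The gripper opens to 94 mm and grips with 3 to 60 N. Pads are 16 mm wide; open, the fingers measure 119 mm over their backs; the gripper's body (75 mm by 177 mm) begins 78 mm behind the grasp point.
Start: joints at [1.105, 0.426, 0.074, 1.606, -0.034, 1.111, -0.067], TCP at [209.608, -641.591, 205.467] pointing down, gripper open.
Joint ranges: [-2.85, 2.85], [-0.5, 2.14], [-1.23, 1.37], [0.21, 2.46], [-1.02, 4.16], [0.16, 2.05], [-2.73, 2.73]. Speed limits (rad/s): [1.89, 1.89, 2.39, 2.39, 3.01, 3.01, 3.01].

## Interface

Orientations are given as a unit quaternion [w, x, y, z].
In Python, from cell import bot, eyes, ticket gives the robot as it stands.
- The arm moves only by the tool step_arm, never from a script. Its argument "moves" is text: rows parted by semicolons, each of 7 numbers parted by spaces: the finger opening in mm, from 0 to 94, then the shift along the tool's x, y, z in units of 25 mm (1.0 is 25 mm), then the turn, a rotation vector about the tool's x, y, z in units of 6 degrees (1.0 is 6 degrees). In form: grip x y z rx ry rz; .... A call has 1 to 20 rows; each row shifts and turns the commanded pose from where the row before left it, along the tool's axes as they then stand; what a row does not reach is not made up. A row lasts 1/10 s, in which the tool goes at most 50 mm and 8.59 degrees, less where a joint would pass 70% of its speed; a pose out of reach is approached as far as the arm can. A call is refused whole if a number of a shift passes 1 or a number of a turn 1, either way. A call with a gripper value outside its range is refused whole. The fingers move at their own pace and stop on an object; "force" is the grip in N (left out, the last holds). Time passes only in rows, so rows that do not move let the fingers close. It gives the time, the measured TCP pose, the force and the opening at its end, in the units of the state.
- bot.get_obs(): the state, without advancing time (a new reading comes with each control period).
- eyes.grab_frame(name): name is "side" or "top" or "wrist"; returns the picture (384x512x3 uint8, red, green, blue); there is no depth.
- eyes.camera_info(name): a dict with "intrinsics" (3x3 intrinsics, pixels), "k1" (the pictures are not rectified: a ray, as slopes to the right and down, at radius r is drawn at 1 + k1 r^2 times it, then the intrinsics apply), "view" (4x4, takes a point from world to camera coordinates); the wrist camera has in their place "tool_from_camera" (4x4, takes a point from camera to tool coordinates, whose origin is the TCP and whose axes are the flange's). Camera axes: x right, y down, z forward; pixel columns grow to the right and rows downward; lengths in mm; the calibration is good to about 2 mm. A picture is of the moment at which its call begins: read the wrist's pose just before it. camera_info takes no time and is no camera call.
- ticket.finish_job(): hands the job in, once; it reports no verdict.
The state is a dict: "t": time; "qpos": joint angles; "qd": joint speeds; "joint_efforts": joint torques, N m; "eef_pos": TCP position; "ee_rot": TCP orientation; "contact_force": force on the tool from outside, world axes, zero at the start; "moment": the same for the moment, N m; "grip_width": finger opening in mm.
Only numpy, scipy, OpenCV 4.12 (cv2) and the standard library are available. Lean on these libraries where they do the work, as an engineer would, in place of code of your own. Each camera call takes 0.05 s, during which the arm holds its last target. There are 200 camera calls.

## Task

Push the loose round boxwood block across the jig's deck with the fingertips until it drops into the round recess and lies flat, then push the brass clip by its post fully home over the block's rim. Only push: do not lift or carry the block, and do not disturb the other things on the bench. Leave the block seated and the clip home, with the robot clear.

Things in the scene. Friction and masses are not known exactly. Their poses are not given: they have to be found in the camera images.
- block_center (a point): the round block: a loose pale boxwood disc, 70 mm across and 11 mm thick, about 45 g (30 to 65 g), with a black ring and spokes inked on its upper face; this point is its centre, half-way up. It starts lying flat on the jig's deck, 110 to 190 mm from the recess, on the jig's -y half
- jig: engraving jig, fixed to the table: dark walnut board 200 mm (x) by 360 mm (y), flat deck 18 mm above the table, no raised edge. Origin on the table under its centre. One round recess centred at (0, +45 mm), 74 mm across, 8 mm deep, with a flat green floor. Two steel guide strips 6 mm high, 6 mm wide, stand on the deck at x = +-21 mm from y = 105 to 175 mm, either side of the clip
- recess (a point): centre of the recess's floor, 10 mm above the table and 8 mm below the deck; axes as the jig's. The seated block's centre is 5.5 mm above this point, and its face then stands 3 mm above the deck
- clip (a joint): the brass hold-down clip, a plate that slides along the jig's -y towards the recess, in m: 0 = drawn back (its edge 46 mm from the recess centre), 0.022 = fully home at its stop (its edge 24 mm from the recess centre, 11 mm over the block's rim). The plate is 34 mm wide, 60 mm long, its underside 5 mm above the deck, its top 9 mm, so it passes over a seated block only. It starts drawn back to within 6 mm, moves under about 2 N and stays where it is left
- clip_post (a point): top centre of the clip's upright push post with a dark cap (cap 18 mm across and 6 mm tall, brass stem 16 mm across below it): 30 mm tall in all above the clip's plate, its top 39 mm above the deck (57 mm above the table). The post stands on the clip 42 mm behind the plate's leading edge (towards the jig's +y) and moves with it
- ink_tin: bystander, to be left alone: ink tin with a red label, 84 mm across, 95 mm tall, origin under its centre
- pencil_pot: bystander, to be left alone: steel pot of pencils, 72 mm across, 165 mm tall with the pencils, origin under its centre
- tape_measure: bystander, to be left alone: yellow tape measure, 62 x 30 x 58 mm, origin under its centre
- glue_bottle: bystander, to be left alone: white glue bottle with a red cap, 56 mm across, 150 mm tall, origin under its centre
- cork_block: bystander, to be left alone: cork sanding block, 110 x 65 x 35 mm, origin under its centre
- brayer: bystander, to be left alone: ink roller lying down: black roller 36 mm thick and 100 mm wide at its +x end, wooden handle to -x, 190 mm long in all, origin at table level near the middle
- gouge: bystander, to be left alone: carving gouge lying down, wooden handle to -x and steel blade to +x, 207 mm long, 24 mm thick, origin at table level near the middle
- block: the same round block, with its origin at the centre of its underside, z up through its inked face
Mind the look-alikes: they are no part of the job. Of the things that look like the block, the largest one is meant.

How it is judged (in metres and radians):
On the way, in this order (a step that is already met when the one before it is completed fails the run):
1. the block has been pushed into the recess and lies flat in it, the clip not yet over it (horizontal distance between block_center and recess below 0.005 m and z of block_center in the frame of recess between 0.003 and 0.0075 m and angle between block_center's own z axis and vertical below 0.05 rad and value of joint clip below 0.012 m), for 0.2 s.
2. the clip has been pushed fully home over the block (value of joint clip above 0.0195 m), for 0.2 s.
At the end, for the whole second after the job is handed in: the block lies at rest in the recess, within 5 mm of its centre, flat within 0.05 rad, its centre 3 to 7.5 mm above the recess floor, and the clip is within 2.5 mm of its stop (horizontal distance between block_center and recess below 0.005 m and z of block_center in the frame of recess between 0.003 and 0.0075 m and angle between block_center's own z axis and vertical below 0.05 rad and value of joint clip above 0.0195 m and linear speed of block below 0.01 m/s); the robot touches nothing.
It fails at once if the block was lifted (its centre more than 8 mm above where it lies on the deck) or stood on edge (z of block_center in the frame of jig above 0.0315 m or angle between block_center's own z axis and vertical above 0.6 rad).
It fails at once if the block was pushed off the jig (height (world z) of block_center below 0.012 m).
It fails at once if a bystander was moved by more than 20 mm or knocked over (distance of any of ink_tin, pencil_pot, tape_measure, glue_bottle, cork_block, brayer, gouge from where it was at the start of the episode above 0.02 m or angle between any of ink_tin, pencil_pot, tape_measure, glue_bottle, cork_block, brayer, gouge's own z axis and vertical above 0.5 rad).
It also fails if it takes over 45 s, if anything falls off the work surface, if the arm or the gripper's body presses on something with over 40 N, if the wrist force passes 120 N, or if a joint passes its speed limit or range.

## Working session

There is one attempt and no reset: what is moved stays moved. The work goes in short steps, Python scripts to look and compute and a tool call to move; the robot and the scene stay as the last step left them, time stands still between calls to the robot, and variables do not carry over. Pictures are saved under pics/ and viewed, about 8 in all and at most 12, crops included, and the job is handed in when it is done.

Besides the shell and the picture viewer there is one more tool, called after "Emit:" by a JSON object that holds its "name" and its "arguments". step_arm: Moves the arm, as the interface text tells. Its arguments: {"type":"object","properties":{"moves":{"type":"string"},"force":{"type":"number"}},"required":["moves"]}

```bash
mkdir -p pics
cat > h.py <<'E'
import numpy as np, cv2
from cell import bot, eyes, ticket
def ray(name,uv):
    c=eyes.camera_info(name);K=np.array(c["intrinsics"]);k=c["k1"]
    p=(np.array([uv[0],uv[1],1.])@np.linalg.inv(K).T)[:2]
    s=p.copy()
    for _ in range(30): s=p/(1+k*(s@s))
    V=np.array(c["view"]) ;R=V[:3,:3]
    return -R.T@V[:3,3], R.T@np.array([s[0],s[1],1])
def plane(name,uv,z):
    o,d=ray(name,uv); return o+d*(z-o[2])/d[2]
def save(name,fn,scale=1):
    im=eyes.grab_frame(name); cv2.imwrite(fn.replace('.png','_raw.png'),im[:,:,::-1])
    return im
E
python3 - <<'E'
from h import *
print(bot.get_obs())
for n in("top","side"): 
    im=save(n,f"pics/{n}0.png"); cv2.imwrite(f"pics/{n}0.png",cv2.resize(im[:,:,::-1],(800,600),interpolation=cv2.INTER_CUBIC)); print(n,eyes.camera_info(n))
E
```

```text
{'t': 0.0, 'qpos': array([ 1.10549854,  0.42670923,  0.07386534,  1.60657642, -0.03409226,
        1.11077598, -0.06707014]), 'qd': array([-0.00189596,  0.00058155,  0.00119283, -0.00054198, -0.00108626,
       -0.00115495,  0.00053252]), 'joint_efforts': array([ 1.14501054e-03, -9.35813785e+01,  3.66830707e+00, -4.54175770e+01,
       -4.85718960e-02,  2.03319144e-02,  9.98872724e-05]), 'eef_pos': array([ 209.47145578, -641.2413833 ,  204.80472869]), 'ee_rot': array([-5.87161023e-04,  9.87560501e-01,  1.57238329e-01, -1.44365015e-04]), 'contact_force': array([-0.8961494 ,  0.00902175,  0.04721196]), 'moment': array([-0.06408488, -0.04229597,  0.01792234]), 'grip_width': 93.76845348300839}
top {'intrinsics': array([[453.03238342,   0.        , 249.4760926 ],
       [  0.        , 453.03238342, 190.23774999],
       [  0.        ,   0.        ,   1.        ]]), 'k1': 0.05556532524381001, 'view': array([[ 2.88264852e-02, -9.99547047e-01,  8.64495739e-03,
        -1.19625544e+01],
       [-9.84119242e-01, -2.98948755e-02, -1.74973183e-01,
         5.80455337e+02],
       [ 1.75152368e-01, -3.46380705e-03, -9.84535246e-01,
         1.23963663e+03],
       [ 0.00000000e+00,  0.00000000e+00,  0.00000000e+00,
         1.00000000e+00]])}
side {'intrinsics': array([[354.85070597,   0.        , 257.56522772],
       [  0.        , 354.85070597, 192.78176862],
       [  0.        ,   0.        ,   1.        ]]), 'k1': -0.06856903553238324, 'view': array([[ 9.92538137e-01, -1.21167018e-01,  1.36601371e-02,
        -5.62339456e+02],
       [-6.02557283e-02, -5.84783358e-01, -8.08948497e-01,
         8.05415446e+01],
       [ 1.06006098e-01,  8.02089133e-01, -5.87720792e-01,
         1.07912739e+03],
       [ 0.00000000e+00,  0.00000000e+00,  0.00000000e+00,
         1.00000000e+00]])}
```

View pics/top0.png

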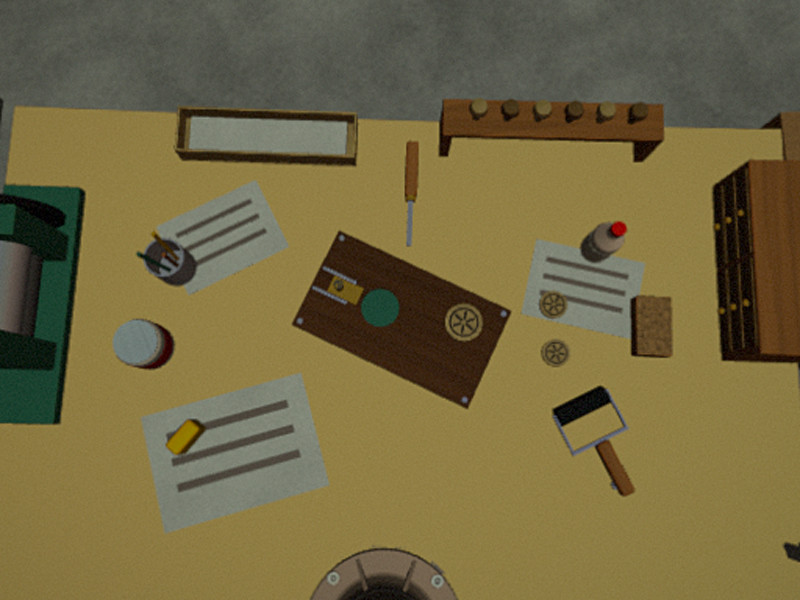

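View pics/side0.png

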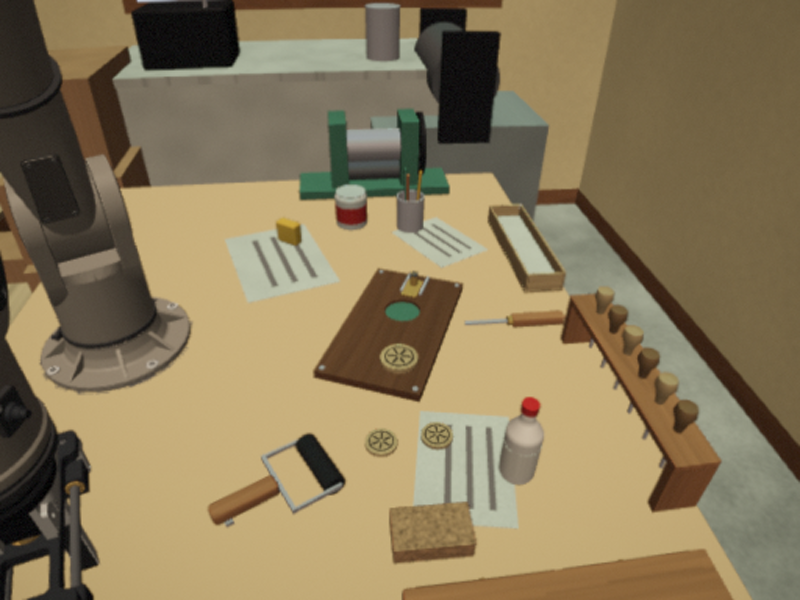

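Top view (800x600 scale): block at (463,322), recess at (380,308), clip post near (340,286), jig corners (341,233), (510,313), (467,407), (294,324). The two small discs off the jig are look-alikes. Next, precise fits.

```bash
cat > m.py <<'E'
from h import *
def big(m,near,n=1):
    k,l,s,c=cv2.connectedComponentsWithStats(m.astype(np.uint8))
    i=min((i for i in range(1,k) if s[i,4]>30),key=lambda i:np.linalg.norm(c[i]-near)-0*s[i,4])
    return (l==i),c[i],s[i,4]
def ell(m):
    cs,_=cv2.findContours(m.astype(np.uint8),cv2.RETR_EXTERNAL,cv2.CHAIN_APPROX_NONE)
    c=max(cs,key=cv2.contourArea); return cv2.fitEllipse(cv2.convexHull(c))
def measure(name,im,pb,pr):
    hsv=cv2.cvtColor(im,cv2.COLOR_RGB2HSV);H,S,V=[hsv[...,i].astype(int) for i in range(3)]
    g,_,a=big((H>65)&(H<95)&(S>90),pr); e=ell(g)
    print(name,"recess",e,a,plane(name,e[0],14 if 0 else 10))
    roi=np.zeros(H.shape,bool);x,y=map(int,pb);roi[y-32:y+32,x-32:x+32]=1
    b=roi&(V>95)&(H>12)&(H<35)
    b=cv2.morphologyEx(b.astype(np.uint8),cv2.MORPH_CLOSE,np.ones((5,5)))
    b,_,a=big(b,pb);e=ell(b);print(name,"block",e,a,plane(name,e[0],29))
E
python3 - <<'E'
from m import *
s=.64
im=cv2.imread("pics/top0_raw.png")[:,:,::-1].copy(); measure("top",im,(463*s,322*s),(380*s,308*s))
im2=cv2.imread("pics/side0_raw.png")[:,:,::-1].copy(); measure("side",im2,(399*s,357*s),(402*s,312*s))
# jig board: dark mask, minAreaRect
for n,i,seed in(("top",im,(420,345)),("side",im2,(370,340))):
    V=i.max(2); sd=(int(seed[0]*s),int(seed[1]*s)); print(i[sd[1],sd[0]])
    m=(V<95)&(i[...,0]>=i[...,1]-0)
    m,_,a=big(m,np.array(sd)); 
    c=max(cv2.findContours(m.astype(np.uint8),0,1)[0],key=cv2.contourArea)
    q=cv2.approxPolyDP(cv2.convexHull(c),6,True)[:,0]; print(n,a,q.tolist())
    P=np.array([plane(n,x,18)[:2] for x in q.astype(float)]);print(P.round(1),np.linalg.norm(P-np.roll(P,-1,0),axis=1).round(1))
crop=cv2.resize(im[130:275,180:335,::-1],None,fx=5,fy=5,interpolation=cv2.INTER_CUBIC)[:600,:800];cv2.imwrite("pics/c1.png",cv2.convertScaleAbs(crop,alpha=1.6))
E
```

```text
top recess ((242.83560180664062, 196.494384765625), (23.54694366455078, 23.818748474121094), 114.40914154052734) 450 [568.66041977  24.01167433  10.        ]
top block ((296.3448791503906, 205.99908447265625), (22.792787551879883, 23.56088638305664), 126.97502136230469) 431 [ 542.49284693 -131.21475837   29.        ]
side recess ((257.0633850097656, 198.82656860351562), (10.556072235107422, 20.31239128112793), 89.47974395751953) 178 [568.62942822  31.54681493  10.        ]
side block ((252.91917419433594, 231.2884979248047), (23.10804557800293, 30.47388458251953), 46.47423553466797) 440 [ 535.35350127 -143.90133017   29.        ]
[56 33 16]
top 7184 [[216, 148], [326, 199], [298, 261], [187, 207]]
[[ 710.8  108.1]
 [ 567.3 -218.5]
 [ 386.5 -138.6]
 [ 531.7  184.7]] [356.7 197.7 354.4 194.8]
[95 66 41]
side 3199 [[295, 184], [267, 256], [202, 240], [241, 177]]
[[ 706.9   91.5]
 [ 563.2 -232.7]
 [ 391.4 -152.8]
 [ 526.4  153.5]] [354.7 189.4 334.7 190.9]
```

View pics/c1.png

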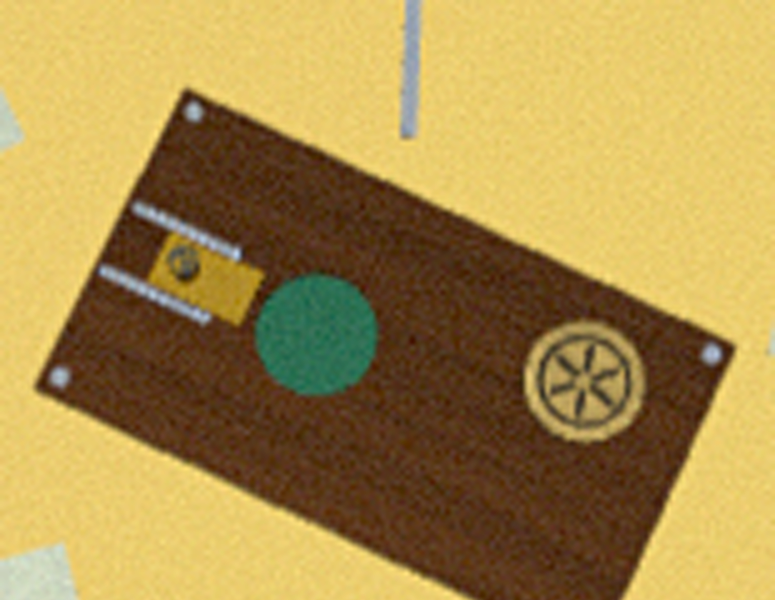

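The crop shows the recess at crop (317,335), the block at (585,380), and the clip drawn back with its post at (183,262). The jig centre is about (549,-16), yawed -23.6°. The push from block (542,-131) to recess (568,24) is about 157 mm at heading 80°. I'll move behind the block with the fingers half open so they cradle it.

Emit:
{"name": "step_arm", "arguments": {"moves": "40 1 -0.74 0 0 0 0;40 1 -0.74 0 0 0 0;40 1 -0.74 0 0 0 0;40 1 -0.74 0 0 0 0;40 1 -0.74 0 0 0 0;40 1 -0.74 0 0 0 0;40 1 -0.74 0 0 0 0;40 1 -0.74 0 0 0 0;40 1 -0.74 0 0 0 0;40 1 -0.74 0 0 0 0;40 1 -0.74 0 0 0 0;40 1 -0.74 0 0 0 0;40 1 -0.74 0 0 0 0;40 1 -0.74 0 0 0 0;40 1 -0.74 0 0 0 0;40 1 -0.74 0 0 0 0;40 1 -0.74 0 0 0 0;40 1 -0.74 0 0 0 0"}}

```text
t: 1.9
eef_pos: [534.3, -184.2, 205.3]
ee_rot: [-0.0, 0.988, 0.157, -0.0]
contact_force: [-0.5, -0.8, -0.9]
grip_width: 39.8
```

Emit:
{"name": "step_arm", "arguments": {"moves": "40 0 0 0 0 0 -0.95;40 0 0 0 0 0 -0.95;40 0 0 0 0 0 -0.95;40 0 0 0.3 0 0 -0.95;40 0 0 0.3 0 0 -0.95;40 0 0 0.3 0 0 -0.95;40 0 0 0.3 0 0 -0.95;40 0 0 0.3 0 0 -0.95;40 0 0 0.3 0 0 -0.95;40 0 0 0.3 0 0 -0.95;40 0 0 0.3 0 0 -0.9;40 0 0 0 0 0 0"}}

```text
t: 3.1
eef_pos: [533.2, -185.2, 144.4]
ee_rot: [-0.001, 0.763, 0.647, -0.0]
contact_force: [0.8, 0.1, -0.5]
grip_width: 39.8
```

```bash
cat >> h.py <<'E'
def wray(uv,obs):
    from scipy.spatial.transform import Rotation as Ro
    c=eyes.camera_info("wrist");K=np.array(c["intrinsics"]);k=c["k1"]
    p=(np.array([uv[0],uv[1],1.])@np.linalg.inv(K).T)[:2];s=p.copy()
    for _ in range(30): s=p/(1+k*(s@s))
    T=np.array(c["tool_from_camera"]);q=obs["ee_rot"];R=Ro.from_quat([q[1],q[2],q[3],q[0]]).as_matrix()
    return R@T[:3,3]+obs["eef_pos"], R@T[:3,:3]@np.array([s[0],s[1],1])
def wplane(uv,obs,z):
    o,d=wray(uv,obs); return o+d*(z-o[2])/d[2]
E
python3 - <<'E'
from h import *
o=bot.get_obs(); im=save("wrist","pics/w1.png"); np.save("w1.npy",o,allow_pickle=True)
cv2.imwrite("pics/w1.png",im[:,:,::-1]); print(eyes.camera_info("wrist"))
E
```

```text
{'intrinsics': array([[338.47799866,   0.        , 255.83029367],
       [  0.        , 338.47799866, 189.65611071],
       [  0.        ,   0.        ,   1.        ]]), 'k1': -0.06784110677528782, 'tool_from_camera': array([[-2.05483665e-04, -9.65937777e-01, -2.58774359e-01,
         7.51134150e+01],
       [ 9.99999979e-01, -1.94558984e-04, -6.78266104e-05,
        -1.04701679e+00],
       [ 1.51694089e-05, -2.58774367e-01,  9.65937797e-01,
        -1.81126147e+02],
       [ 0.00000000e+00,  0.00000000e+00,  0.00000000e+00,
         1.00000000e+00]])}
```

View pics/w1.png

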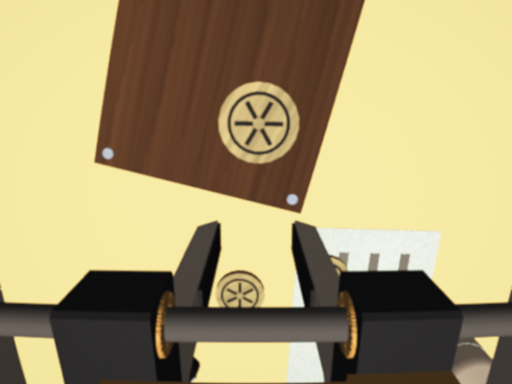

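Wrist view: block centred at about (259,122), almost straight ahead of the fingers, with the fingertips at (212,225) and (300,225).

Run:
```python
from m import *
o=np.load("w1.npy",allow_pickle=True).item(); im=cv2.imread("pics/w1_raw.png")
V=im.max(2);roi=np.zeros(V.shape,bool);roi[75:170,210:305]=1
b=cv2.morphologyEx((roi&(V>130)).astype(np.uint8),cv2.MORPH_CLOSE,np.ones((9,9)))
# keep only block blob
m,c,a=big(b>0,np.array((259,122)));e=ell(m);print(e,a)
B=wplane(e[0],o,29);print("block",B)
for u in((108,153.5),(292,199.5)): print("peg",wplane(u,o,19))
for u in((95,162),(300,212)): print("corner",wplane(u,o,18))
print(o["eef_pos"])
```

```text
((258.22747802734375, 122.183349609375), (81.66880798339844, 82.58329010009766), 12.438053131103516) 5312
block [ 543.15467176 -130.04332061   29.        ]
peg [ 401.55282274 -135.36153402   19.        ]
peg [ 562.95173915 -206.90072519   19.        ]
corner [ 386.57078715 -141.07564204   18.        ]
corner [ 568.89103137 -220.86200965   18.        ]
[ 533.21432007 -185.18750358  144.38866843]
```

Emit:
{"name": "step_arm", "arguments": {"moves": "40 0 0 0.8 0 0 0;40 0 0 0.8 0 0 0;40 0 0 0.8 0 0 0;40 0 0 0.8 0 0 0;40 0 0 0.8 0 0 0;40 0 0 0.6 0 0 0;40 0 0 0.28 0 0 0;40 0 0 0 0 0 0;40 0 0 0 0 0 0"}}

```text
t: 4.05
eef_pos: [534.4, -185.4, 24.1]
ee_rot: [0.0, 0.763, 0.646, 0.0]
contact_force: [1.2, 0.1, 0.2]
grip_width: 40.1
```

Emit:
{"name": "step_arm", "arguments": {"moves": "40 0.2 0 0.05 0 0 0;40 0.2 0 0 0 0 0;40 0.2 0 0 0 0 0;40 0.2 0 0 0 0 0;40 0.3 0 0 0 0 0;40 0.3 0 0 0 0 0;40 0.3 0 0 0 0 0;40 0.3 0 0 0 0 0;40 0.3 0 0 0 0 0;40 0.3 0 0 0 0 0;40 0.3 0 0 0 0 0;40 0.3 0 0 0 0 0;40 0.3 0 0 0 0 0;40 0.3 0 0 0 0 0;40 0.3 0 0 0 0 0;40 0.3 0 0 0 0 0;40 0.3 0 0 0 0 0;40 0.3 0 0 0 0 0;40 0.2 0 0 0 0 0;40 0 0 0 0 0 0"}}

```text
t: 6.05
eef_pos: [555.6, -56.1, 22.2]
ee_rot: [-0.0, 0.763, 0.646, 0.0]
contact_force: [0.4, 0.4, 0.3]
grip_width: 40.0
```

Run:
```python
from h import *
o=bot.get_obs(); im=save("wrist","pics/w2.png"); np.save("w2.npy",o,allow_pickle=True)
cv2.imwrite("pics/w2.png",im[:,:,::-1]); print(o["eef_pos"],o["contact_force"])
```

```text
[555.57526216 -56.12015363  22.24866058] [0.37143722 0.39068321 0.3407275 ]
```

View pics/w2.png

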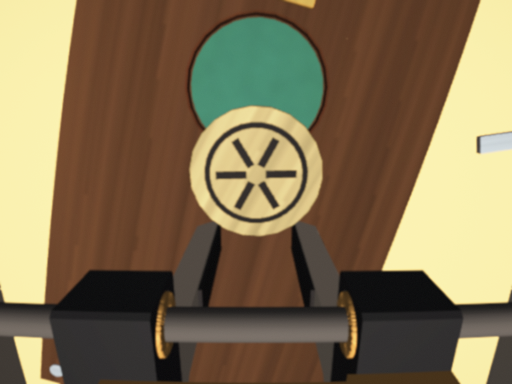

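The block at (256,171) sits in the cradle, with the recess ahead at (258,80).

Run:
```python
from m import *
o=np.load("w2.npy",allow_pickle=True).item()
im=cv2.imread("pics/w2_raw.png");hsv=cv2.cvtColor(im,cv2.COLOR_BGR2HSV)
H=hsv[...,0];S=hsv[...,1]
g,_,a=big((H>65)&(H<95)&(S>90),np.array((258,75)))
# rim circle of floor: fit to upper boundary points only
ys,xs=np.nonzero(g);pts=[(x,ys[xs==x].min()) for x in np.unique(xs) if ys[xs==x].min()<85]
W=np.array([wplane(np.array(p,float),o,10)[:2] for p in pts])
A=np.c_[2*W,np.ones(len(W))];s=np.linalg.lstsq(A,(W**2).sum(1),rcond=None)[0];r=np.array(s[:2]);print("recess",r,np.sqrt(s[2]+r@r))
b=wplane(np.array((256.5,171.5)),o,29)[:2];print("block",b,"d",r-b,"heading",np.degrees(np.arctan2(*(r-b)[::-1])),np.linalg.norm(r-b))
q=o["ee_rot"];h=2*np.arctan2(q[2],q[1]);print(np.degrees(h),"tool x,y shift",(r-b)@[np.cos(h),np.sin(h)],(r-b)@[np.sin(h),-np.cos(h)])
```

```text
recess [568.37203821  24.17989465] 35.97872401718512
block [561.16568378 -18.24499509] d [ 7.20635442 42.42488975] heading 80.35966872549571 43.03257852040434
80.55128451720053 tool x,y shift 43.03233787127188 0.14391472289288698
```

Emit:
{"name": "step_arm", "arguments": {"moves": "40 0.2 0 0 0 0 0;40 0.2 0 0 0 0 0;40 0.2 0 0 0 0 0;40 0.2 0 0 0 0 0;40 0.2 0 0 0 0 0;40 0.2 0 0 0 0 0;40 0.1 0 0 0 0 0;40 0.1 0 0 0 0 0;40 0.1 0 0 0 0 0;40 0.1 0 0 0 0 0;40 0.1 0 0 0 0 0;40 0.1 0 0 0 0 0;40 0.06 0 0 0 0 0;40 0 0 0 0 0 0;40 0 0 0 0 0 0"}}

```text
t: 7.6
eef_pos: [563.1, -11.3, 22.2]
ee_rot: [-0.0, 0.763, 0.646, -0.0]
contact_force: [0.5, 0.3, -0.7]
grip_width: 40.0
```

Run:
```python
from h import *
o=bot.get_obs(); im=save("wrist","pics/w3.png"); np.save("w3.npy",o,allow_pickle=True)
cv2.imwrite("pics/w3.png",im[:,:,::-1]); print(o["eef_pos"],o["contact_force"])
```

```text
[563.08736772 -11.28327115  22.23567971] [ 0.51270892  0.28295446 -0.66608587]
```

View pics/w3.png

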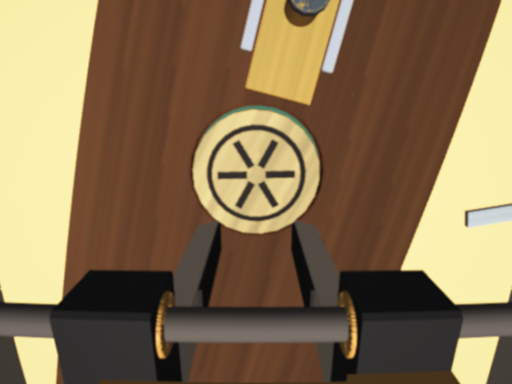

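The block appears down in the recess, with a thin green sliver left at the far rim. I'll nudge 3 mm more, then back off and lift to check.

Emit:
{"name": "step_arm", "arguments": {"moves": "40 0.06 0 0 0 0 0;40 0.06 0 0 0 0 0;40 0 0 0 0 0 0;40 -0.5 0 0 0 0 0;40 -0.5 0 -0.5 0 0 0;40 0 0 -1 0 0 0;40 0 0 -1 0 0 0;40 0 0 -1 0 0 0;40 0 0 -1 0 0 0;40 0 0 0 0 0 0;40 0 0 0 0 0 0"}}

```text
t: 8.75
eef_pos: [559.5, -33.9, 135.0]
ee_rot: [0.0, 0.764, 0.646, 0.0]
contact_force: [0.1, -0.4, -0.3]
grip_width: 39.9
```

Run:
```python
from m import *
o=bot.get_obs(); im=save("wrist","pics/w4.png"); np.save("w4.npy",o,allow_pickle=True)
cv2.imwrite("pics/w4.png",im[:,:,::-1]); print(o["eef_pos"],o["contact_force"])
```

```text
[559.47092039 -33.93837507 134.98651355] [ 0.05304576 -0.39044469 -0.25390843]
```

View pics/w4.png

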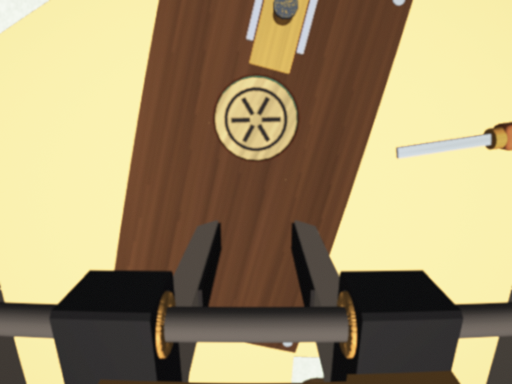

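```bash
cat > chk.py <<'E'
from m import *
def fit(n,seed,ob):
    im=cv2.imread(f"pics/{n}_raw.png");hsv=cv2.cvtColor(im,cv2.COLOR_BGR2HSV);o=np.load(ob,allow_pickle=True).item()
    m=cv2.morphologyEx((hsv[...,2]>130).astype(np.uint8),cv2.MORPH_CLOSE,np.ones((9,9)))
    m,_,a=big(m>0,np.array(seed));cs=max(cv2.findContours(m.astype(np.uint8),0,1)[0],key=cv2.contourArea)[:,0].astype(float)
    for z in(21,29):
        W=np.array([wplane(p,o,z)[:2] for p in cs]);A=np.c_[2*W,np.ones(len(W))];s=np.linalg.lstsq(A,(W**2).sum(1),rcond=None)[0];r=s[:2];print(n,z,"c",r,"r",np.sqrt(s[2]+r@r))
E
python3 - <<'E'
from chk import *
fit("w1",(259,122),"w1.npy");fit("w4",(256,118),"w4.npy")
o=np.load("w4.npy",allow_pickle=True).item()
print("post",wplane(np.array((286.,5)),o,57), "clip edge", [wplane(np.array(u,float),o,27)[:2] for u in((249,65),(289,73))])
im=save("side","pics/s4.png"); cv2.imwrite("pics/s4.png",cv2.resize(im[150:270,190:330,::-1],None,fx=5,fy=5,interpolation=cv2.INTER_CUBIC))
E
```

```text
w1 21 c [ 542.99925182 -131.44196793] r 35.889857139265324
w1 29 c [ 543.04616998 -130.90659052] r 34.9471092665218
w4 21 c [584.00701367  53.51159004] r 48.451580779199645
w4 29 c [583.64798316  53.15570602] r 47.138042668359205
post [602.79203099 101.13884913  57.        ] clip edge [array([570.06690691,  68.1116376 ]), array([601.19850037,  56.57967936])]
```

View pics/s4.png

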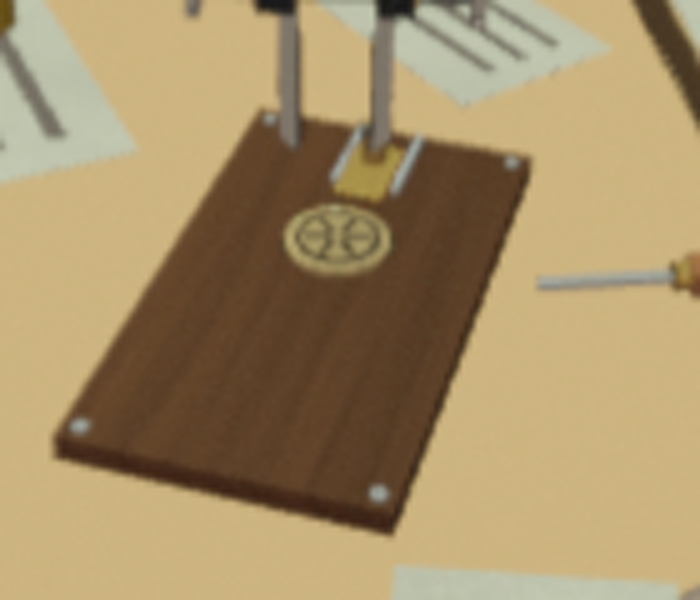

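The side view shows the block flush in the recess, with no shadow or tilt. I'll confirm numerically with the block isolated and work out the moves for the post.

```bash
sed -i 's/(hsv\[...,2\]>130)/((hsv[...,2]>130)\&(hsv[...,1]<hi))/; s/def fit(n,seed,ob)/def fit(n,seed,ob,hi=256)/' chk.py
python3 - <<'E'
from chk import *
im=cv2.imread("pics/w4_raw.png");hsv=cv2.cvtColor(im,cv2.COLOR_BGR2HSV);print(hsv[60,265],hsv[85,240],hsv[150,240])
im[:76]=np.where(np.hypot(*np.mgrid[-118:-42,-256:256])[...,None]<45,im[:76],0);cv2.imwrite("pics/w4m_raw.png",im)
fit("w4m",(256,118),"w4.npy")
o=bot.get_obs();q=o["ee_rot"];h=2*np.arctan2(q[2],q[1]);ex=np.array([np.cos(h),np.sin(h)]);ey=np.array([ex[1],-ex[0]])
y=np.array([.401,.916]);post=np.array([602.4,101.1])
print("heading",np.degrees(h),o["eef_pos"],"to post+40:",[(post+40*y-o["eef_pos"][:2])@e/25 for e in(ex,ey)],"turn units",-(np.degrees(np.arctan2(y[1],y[0]))-np.degrees(h))/6)
E
```

```text
[ 22 141 221] [ 23  90 233] [ 22  96 223]
w4m 21 c [567.92231458  24.04023733] r 34.91513653854015
w4m 29 c [567.9993082   24.48334643] r 33.968573336358254
heading 80.46487930560346 [558.88499675 -33.53310634 133.91627826] to post+40: [np.float64(7.150890123803176), np.float64(1.2144179770488137)] turn units 2.351230160322371
```

Confirmed seated: the fitted radius is 34.9 mm at z=21, and the centre (567.9,24.0) is within 1 mm of the recess. Next I close the fingers and go behind the post.

Emit:
{"name": "step_arm", "arguments": {"moves": "0 0.9 0.15 0 0 0 0;0 0.9 0.15 0 0 0 0;0 0.9 0.15 0 0 0 0;0 0.9 0.15 0 0 0 0;0 0.9 0.15 0 0 0 0;0 0.9 0.15 0 0 0 0;0 0.9 0.15 0 0 0 0;0 0.85 0.16 0 0 0 0;0 0 0 0.2 0 0 0.8;0 0 0 0.7 0 0 0.8;0 0 0 0.7 0 0 0.75;0 0 0 0.7 0 0 0;0 0 0 0.7 0 0 0;0 0 0 0.5 0 0 0;0 0 0 0.3 0 0 0;0 0 0 0 0 0 0"}}

```text
t: 10.45
eef_pos: [618.2, 138.1, 38.5]
ee_rot: [-0.0, 0.837, 0.548, -0.001]
contact_force: [0.1, 0.0, -0.1]
grip_width: 0.6
```

Now push toward the jig's -y: contact after about 23 mm, and the stop after about 40 mm.

Emit:
{"name": "step_arm", "arguments": {"moves": "0 -0.25 0 0 0 0 0;0 -0.25 0 0 0 0 0;0 -0.2 0 0 0 0 0;0 -0.1 0 0 0 0 0;0 -0.1 0 0 0 0 0;0 -0.1 0 0 0 0 0;0 -0.1 0 0 0 0 0;0 -0.1 0 0 0 0 0;0 -0.1 0 0 0 0 0;0 -0.1 0 0 0 0 0;0 -0.1 0 0 0 0 0;0 -0.06 0 0 0 0 0;0 0 0 0 0 0 0;0 0 0 0 0 0 0"}}

```text
t: 11.85
eef_pos: [602.9, 102.5, 39.6]
ee_rot: [-0.0, 0.837, 0.547, -0.0]
contact_force: [-0.0, 0.3, -0.2]
grip_width: 0.3
```

Emit:
{"name": "step_arm", "arguments": {"moves": "0 -0.04 0 0 0 0 0;0 -0.04 0 0 0 0 0;0 0 0 0 0 0 0"}}

```text
t: 12.15
eef_pos: [602.6, 101.5, 39.8]
ee_rot: [-0.0, 0.837, 0.548, 0.0]
contact_force: [2.5, 4.6, -3.5]
grip_width: 0.2
```

Emit:
{"name": "step_arm", "arguments": {"moves": "0 -0.04 0 0 0 0 0;0 -0.04 0 0 0 0 0;0 0 0 0 0 0 0"}}

```text
t: 12.45
eef_pos: [602.4, 101.1, 40.0]
ee_rot: [-0.001, 0.836, 0.548, 0.002]
contact_force: [5.5, 10.6, -4.8]
grip_width: 0.5
```

Emit:
{"name": "step_arm", "arguments": {"moves": "0 -0.05 0 0 0 0 0;0 -0.05 0 0 0 0 0;0 0 0 0 0 0 0"}}

```text
t: 12.75
eef_pos: [602.2, 100.8, 40.2]
ee_rot: [-0.001, 0.836, 0.549, 0.003]
contact_force: [9.5, 18.4, -9.7]
grip_width: 0.6
```

The force rises to about 20 N without motion, so the clip is against a firm stop. I'll back off, lift and look.

Emit:
{"name": "step_arm", "arguments": {"moves": "0 0.3 0 0 0 0 0;0 0.5 0 0 0 0 0;0 0.2 0 -0.8 0 0 0;0 0 0 -1 0 0 0;0 0 0 -1 0 0 0;0 0 0 -1 0 0 0;0 -1 0 -0.5 0 0 0;0 -1 0 0 0 0 0;0 -1 0 0 0 0 0;0 -1 0 0 0 0 0;0 -1 0 0 0 0 0;0 -1 0 0 0 0 0;0 -1 0 0 0 0 0;0 0 0 0 0 0 0;0 0 0 0 0 0 0"}}

```text
t: 14.25
eef_pos: [540.7, -40.9, 147.4]
ee_rot: [0.0, 0.837, 0.547, -0.0]
contact_force: [-0.4, 0.7, -0.2]
grip_width: 0.5
```

Run:
```python
from h import *
o=bot.get_obs(); im=save("wrist","pics/w5.png"); np.save("w5.npy",o,allow_pickle=True)
cv2.imwrite("pics/w5.png",im[:,:,::-1]); print(o["eef_pos"],o["contact_force"])
```

```text
[540.67742866 -40.85061335 147.41745066] [-0.40622367  0.71361492 -0.19902752]
```

View pics/w5.png

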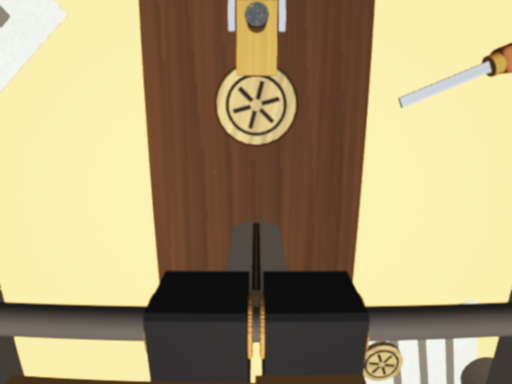

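The clip plate now overlaps the block's rim, its leading edge at row ~76, with the block centred at (257,104). Measuring the edge distance.

Run:
```python
from chk import *
o=np.load("w5.npy",allow_pickle=True).item();im=cv2.imread("pics/w5_raw.png");hsv=cv2.cvtColor(im,cv2.COLOR_BGR2HSV)
print(hsv[66:84,250:264,1].mean(1).round())
V=hsv[...,2]; m=cv2.morphologyEx((V>130).astype(np.uint8),cv2.MORPH_CLOSE,np.ones((9,9)));m[:80]=0
k,l,s,c=cv2.connectedComponentsWithStats(m);m=l==l[125,257]
P=np.array(max(cv2.findContours(m.astype(np.uint8),0,1)[0],key=cv2.contourArea)[:,0],float);P=P[P[:,1]>82]
W=np.array([wplane(p,o,21)[:2] for p in P]);s=np.linalg.lstsq(np.c_[2*W,np.ones(len(W))],(W**2).sum(1),rcond=None)[0];r=s[:2];print("block",r,np.sqrt(s[2]+r@r))
y=np.array([.401,.916])
for rec in(r,np.array([568.2,24.5])): print([(v,round(float((wplane(np.array((257.,v)),o,27)[:2]-rec)@y),1)) for v in(75,76,77)], "post",(wplane(np.array((256.5,14)),o,57)[:2]-rec)@y)
```

```text
[141. 141. 141. 141. 141. 141. 141. 142. 146. 149. 117.  99.  97.  97.
  97.  97.  92.  88.]
block [567.86044603  24.00114774] 34.90975314425538
[(75, 24.9), (76, 24.0), (77, 23.2)] post 66.63367338336953
[(75, 24.3), (76, 23.4), (77, 22.6)] post 66.04056356744799
```

The clip edge is 24 mm from the recess centre, so it is at its stop. The block is seated and the robot is clear.

```bash
python3 -c "
from cell import ticket
print(ticket.finish_job())"
```

```text
the job is handed in; nothing more can be done
None
```

The block is seated in the recess and the clip is home over its rim. I handed the job in at about 14.3 s of robot time; the hand-in reports no verdict.

I pushed the block about 157 mm across the deck with the half-open fingertips until it dropped into the recess. I then pushed the clip's post with the closed fingers until it met a firm stop, at about 20 N with no further travel.

**Last checks (wrist camera):**
- **Block:** its centre was within about 1 mm of the recess centre. Its fitted radius at the seated height was 34.9 mm (true 35), so it sits at the right depth. I did not measure tilt directly; the side view showed none before the clip went on.
- **Clip:** its leading edge was 23.4–24.0 mm from the recess centre, where home is 24. The post was 66.0–66.6 mm away, where home is 66.
- **Robot:** the arm stood clear at z ≈ 147 mm, with the force reading at noise level.

No check failed. The arm stayed away from the bystanders, but I did not measure their final positions. The side camera's first rough position for the block was about 15 mm off the top view, probably from a bad colour mask. I relied on the top and wrist views, which agreed to about 1 mm.

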